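Find the empty cell of the slide store and push its hatch open

TASK

One of the four cells of the slide store is empty. Press gently on the white pads of the blue hatches to find the one that rocks, then push that hatch down, as far open as it goes, and leave it standing open with your fingers clear. Only press and push: grasp nothing, and leave the bottle and the cup beside it where they are.

Things in the scene. Friction and masses are not known exactly. Their poses are not given: they have to be found in the camera images.
- slide_store: Grey plastic box, 170 (x) x 142 (y) x 72 mm high, fixed; origin at the centre of its underside, z up. 2 x 2 cells, 74 (x) by 60 mm (y) inside, 8 mm walls between, each closed by a like blue hatch flush with the rim. Three cells, packed with slides, stop their hatch after about 2 mm; one, a different one each time, is empty to 50 mm below the rim: its hatch rocks. They look alike.
- hatch_a_pad (a point): Centre of the white ribbed press pad (30 mm along the store's x, 42 mm along y) on top of the blue hatch in the store's -x +y cell; moves with the hatch. The hatch is 70 mm (x) by 56 mm (y), 5 mm thick. Pad centre 27 mm to the store's -x side of the pivot; the hatch reaches 46 mm from the pivot on that side, 24 mm on the other.
- hatch_a (a joint): Tilt of that hatch (rad) about its pivot, a bar along the store's y: 0 shut, grows as the pad side goes down into the cell and the +x side rises; a free hatch turns from -0.10 to its stop at 0.95. Stiff: about 2 to 3 N on the pad moves it, and it stays at any angle where it is left.
- hatch_b_pad (a point): Centre of the white ribbed press pad (30 mm along the store's x, 42 mm along y) on top of the blue hatch in the store's -x -y cell; moves with the hatch. The hatch is 70 mm (x) by 56 mm (y), 5 mm thick. Pad centre 27 mm to the store's -x side of the pivot; the hatch reaches 46 mm from the pivot on that side, 24 mm on the other.
- hatch_b (a joint): Tilt of that hatch (rad) about its pivot, a bar along the store's y: 0 shut, grows as the pad side goes down into the cell and the +x side rises; a free hatch turns from -0.10 to its stop at 0.95. Stiff: about 2 to 3 N on the pad moves it, and it stays at any angle where it is left.
- hatch_c_pad (a point): Centre of the white ribbed press pad (30 mm along the store's x, 42 mm along y) on top of the blue hatch in the store's +x +y cell; moves with the hatch. The hatch is 70 mm (x) by 56 mm (y), 5 mm thick. Pad centre 27 mm to the store's -x side of the pivot; the hatch reaches 46 mm from the pivot on that side, 24 mm on the other.
- hatch_c (a joint): Tilt of that hatch (rad) about its pivot, a bar along the store's y: 0 shut, grows as the pad side goes down into the cell and the +x side rises; a free hatch turns from -0.10 to its stop at 0.95. Stiff: about 2 to 3 N on the pad moves it, and it stays at any angle where it is left.
- hatch_d_pad (a point): Centre of the white ribbed press pad (30 mm along the store's x, 42 mm along y) on top of the blue hatch in the store's +x -y cell; moves with the hatch. The hatch is 70 mm (x) by 56 mm (y), 5 mm thick. Pad centre 27 mm to the store's -x side of the pivot; the hatch reaches 46 mm from the pivot on that side, 24 mm on the other.
- hatch_d (a joint): Tilt of that hatch (rad) about its pivot, a bar along the store's y: 0 shut, grows as the pad side goes down into the cell and the +x side rises; a free hatch turns from -0.10 to its stop at 0.95. Stiff: about 2 to 3 N on the pad moves it, and it stays at any angle where it is left.
- violet_bottle: Loose violet bottle with a black cap, 42 mm across, 77 mm high, standing beside the store; origin at the centre of its underside. Bystander.
- sample_cup_red: Loose clear sample cup with a red lid, 39 mm across, 74 mm high, standing on the other side of the store; origin at the centre of its underside. Bystander.

How it is judged:
By the outcome, as a careful person would: the job done as asked, in the order asked, and still so for the second after the job is handed in, with the robot touching nothing.
It also fails if it takes over 54 s, if anything falls off the work surface, if the arm or the gripper's body presses on something with over 40 N, if the wrist force passes 120 N, or if a joint passes its speed limit or range.

ROBOT

A 6-joint arm with a two-finger parallel gripper is mounted at the origin on a cart in front of the work surface, level with it; the furniture and walls round the work are solid. World frame = base frame: x ahead of the robot, y to its left, z up, the work surface at z = 0. Lengths are in m, angles in rad, forces in N, time in s.
With the tool pointing down it reaches from about 0.35 to 0.775 m from the base axis. Payload 7.3 kg.
Tool frame: the origin (TCP) lies at the very end of the fingers, on their centre line; the grasp point (between the pads) lies 19 mm behind it (robot.tcp_to_grasp is the distance from the TCP to the grasp point, in m); z points along the fingers, y is the direction in which the jaws open and shut (so a half turn about z gives the same grasp; the last joint's range is limited). The gripper opens to 92 mm and grips with 3 to 60 N. Pads are 19 mm wide; open, the fingers measure 130 mm over their backs; the gripper's body (75 mm by 190 mm) begins 47 mm behind the grasp point.
Start: joints at [-1.315, 0.342, 1.524, -0, 1.275, -0.146], TCP at [0.205, -0.483, 0.227] pointing down, gripper open.
Joint ranges: [-2.53, 2.53], [-0.77, 2.02], [0.04, 2.7], [-1, 4.14], [0.28, 2.66], [-3.11, 3.11]. Speed limits (rad/s): [2.57, 2.57, 3.14, 3.14, 3.14, 3.14].

INTERFACE

Orientations are given as [roll, pitch, yaw] about the fixed x, y, z axes, in that order (R = Rz(yaw) Ry(pitch) Rx(roll)).
In Python, from cell import robot gives the robot as it stands.
- The arm moves only by the tool arm_command, never from a script. Its argument "motion" is a list that holds one entry, the list of rows, each a list of 7 numbers: the turn, a rotation vector about the tool's x, y, z in units of 90 degrees (1.0 is 90 degrees), then the shift along the tool's x, y, z in units of 30 cm (1.0 is 30 cm), then the opening, from -1 (shut) to 1 (fully open). In form: [[[wx, wy, wz, tx, ty, tz, grip], ...]]. A call has 1 to 8 rows; each row is the pose to reach, as a shift and turn from the pose commanded when the call began, along the tool's axes at that moment; what a row does not reach only later rows make up. A row lasts 1/10 s, in which the tool goes at most 50 mm and 8.59 degrees, less where a joint would pass 70% of its speed; a pose out of reach is approached as far as the arm can. A call with a number of a shift or a turn outside -1 to 1 is refused whole. A call with a gripper value outside its range is refused whole. The fingers move at their own pace and stop on an object; "grip_force" is the grip in N (left out, the last holds). Time passes only in rows, so rows that repeat a pose let the fingers close. It gives the time, the measured TCP pose, the force and the opening at its end, in the units of the state.
- robot.observe(): the state, without advancing time (a new reading comes with each control period).
- robot.read_camera(name): name is "scene" or "top" or "wrist"; returns a dict with "image" (400x640x3 uint8, red, green, blue), "z_map" (400x640 float32, m along the optical axis (not along the pixel's ray), 0 where there is no reading), "fov_y" (degrees; the focal length in pixels is half the picture's height over the tangent of half this angle, whatever the lens; pixels are square), "cx", "cy" (the principal point, pixels), "k1" (the pictures are not rectified: a ray, as slopes to the right and down, at radius r is drawn at 1 + k1 r^2 times it, then the intrinsics apply), "cam_to_world" (4x4, takes a point from camera to world coordinates). Camera axes: x right, y down, z forward; pixel columns grow to the right and rows downward; lengths in m; the calibration is good to about 2 mm. A picture is of the moment at which its call begins.
- robot.hand_in(): hands the job in, once; it reports no verdict.
The state is a dict: "time": time; "qpos": joint angles; "qvel": joint speeds; "joint_efforts": joint torques, N m; "tool_pos": TCP position; "tool_rot": TCP orientation; "contact_force": force on the tool from outside, world axes, zero at the start; "torque": the same for the moment, N m; "opening": finger opening in m.
Only numpy, scipy, OpenCV 4.12 (cv2) and the standard library are available. Lean on these libraries where they do the work, as an engineer would, in place of code of your own. Each camera call takes 0.05 s, during which the arm holds its last target.

## Working session

There is one attempt and no reset: what is moved stays moved. The work goes in short steps, Python scripts to look and compute and a tool call to move; the robot and the scene stay as the last step left them, time stands still between calls to the robot, and variables do not carry over. Pictures are saved under pics/ and viewed, and the job is handed in when it is done.

Besides the shell and the picture viewer there is one more tool, called after "Emit:" in YAML: its name, and indented under it one key for each argument. arm_command: Moves the arm, as the interface text tells. Its arguments: {"type":"object","properties":{"motion":{"type":"array"},"grip_force":{"type":"number"}},"required":["motion"]}

```bash
ls; mkdir -p pics; cat > h.py <<'E'
import numpy as np, cv2
from cell import robot
def px2w(c,u,v,z=None):
    f=200/np.tan(np.radians(c['fov_y'])/2)
    K=np.array([[f,0,c['cx']],[0,f,c['cy']],[0,0,1.]])
    p=np.array([[[u,v]]],float)
    a,b=cv2.undistortPoints(p,K,np.array([c['k1'],0,0,0.]))[0,0]
    if z is None: z=c['z_map'][int(round(v)),int(round(u))]
    T=np.array(c['cam_to_world']); return (T@np.array([a*z,b*z,z,1]))[:3]
def cloud(c):
    f=200/np.tan(np.radians(c['fov_y'])/2)
    K=np.array([[f,0,c['cx']],[0,f,c['cy']],[0,0,1.]])
    u,v=np.meshgrid(np.arange(640.),np.arange(400.))
    q=cv2.undistortPoints(np.stack([u,v],-1).reshape(-1,1,2),K,np.array([c['k1'],0,0,0.])).reshape(400,640,2)
    z=c['z_map']; T=np.array(c['cam_to_world'])
    P=np.stack([q[...,0]*z,q[...,1]*z,z],-1)
    return P@T[:3,:3].T+T[:3,3]
E
python3 - <<'E'
from h import *
print(robot.observe())
for n in ["scene","top"]:
    c=robot.read_camera(n); cv2.imwrite(f'pics/{n}0.png',c['image'][...,::-1]); np.save(f'{n}0.npy',c,allow_pickle=True)
E
```

```text
pics
{'time': 0.0, 'qpos': array([-1.31501576e+00,  3.42725322e-01,  1.52501595e+00, -6.15780686e-06,
        1.27540102e+00, -1.45984305e-01]), 'qvel': array([-0.00027417,  0.00041551, -0.0002038 , -0.00029177,  0.00083419,
        0.00111891]), 'joint_efforts': array([-1.55068297e-03, -4.31246459e+01, -2.44213986e+01,  7.15618883e-02,
        5.60708146e-02, -1.35777091e-04]), 'tool_pos': array([ 0.2052197 , -0.48278522,  0.22604399]), 'tool_rot': array([-3.14005865e+00, -2.19593861e-04,  4.01766499e-01]), 'contact_force': array([-0.55960312, -0.39340602, -0.1039433 ]), 'torque': array([ 0.01454534,  0.02397974, -0.02137348]), 'opening': 0.09185859691924748}
```

View pics/top0.png

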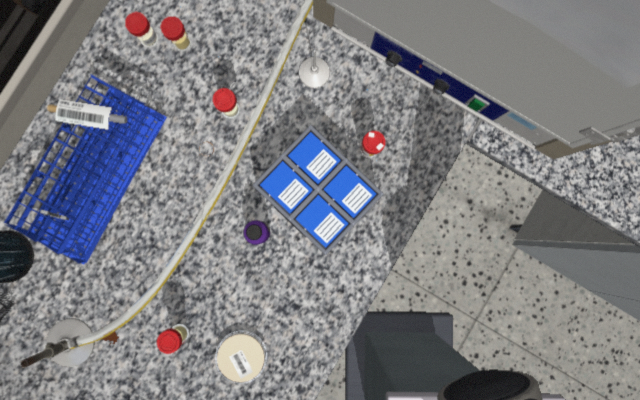

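View pics/scene0.png

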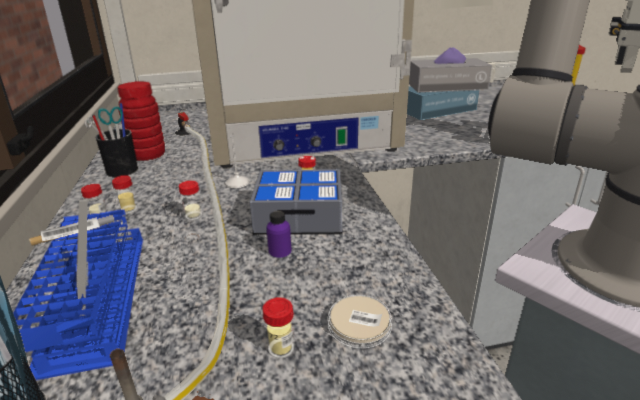

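The top view shows the store around (320,190), the bottle at (257,232) and the cup at (374,142). I'll segment the hatches and pads next.

```bash
python3 - <<'E'
from h import *
c=np.load('top0.npy',allow_pickle=True).item()
im=c['image']; cr=im[110:270,230:410]; cv2.imwrite('pics/crop0.png',cv2.resize(cr,None,fx=4,fy=4,interpolation=cv2.INTER_CUBIC)[:600,:,::-1])
P=cloud(c)
hsv=cv2.cvtColor(im,cv2.COLOR_RGB2HSV)
roi=np.zeros((400,640),bool); roi[125:255,255:385]=1
blue=(hsv[...,0]>95)&(hsv[...,0]<125)&(hsv[...,1]>150)&roi
top=(P[...,2]>0.064)&(P[...,2]<.09)&roi
n,l,s,ce=cv2.connectedComponentsWithStats(blue.astype(np.uint8))
for i in range(1,n):
  if s[i,4]>100:
    m=cv2.morphologyEx((l==i).astype(np.uint8),cv2.MORPH_CLOSE,np.ones((5,5)))
    k=cv2.convexHull(np.argwhere(m)[:,::-1].astype(np.int32)); r=cv2.minAreaRect(k)
    w=px2w(c,*r[0]); 
    h=np.zeros((400,640),np.uint8); cv2.fillConvexPoly(h,k,1)
    wh=(h>0)&(hsv[...,1]<100)&(im.min(-1)>90)
    print(s[i],r,'ctr',w.round(4), 'pad',P[wh].mean(0).round(4),wh.sum(), np.argwhere(wh).mean(0))
q=P[top][:,:2]; r=cv2.minAreaRect(q.astype(np.float32)); print('top',r,np.median(P[top][:,2]))
for nm,m in(('bottle',(slice(215,250),slice(240,275))),('cup',(slice(125,160),slice(355,392)))):
  p=P[m].reshape(-1,3);p=p[(p[:,2]>.05)&(p[:,2]<.12)];print(nm,p.mean(0),p.max(0),p.min(0))
print(c['cam_to_world'])
E
```

```text
[288 132  53  52 909] ((313.9293518066406, 157.66880798339844), (42.19276428222656, 34.05406188964844), 43.2642936706543) ctr [0.562  0.2963 0.0728] pad [0.5519 0.2845 0.0716] 476 [163.90756303 320.83403361]
[260 161  53  52 905] ((286.0735778808594, 186.86990356445312), (42.3399658203125, 33.78497314453125), 43.53120040893555) ctr [0.5121 0.3417 0.0729] pad [0.5011 0.3301 0.0785] 477 [193.32494759 292.78825996]
[324 166  52  52 908] ((349.5000305175781, 191.5), (42.42640686035156, 33.941123962402344), 45.0) ctr [0.5065 0.236  0.0723] pad [0.4964 0.2242 0.0734] 480 [197.59166667 356.53958333]
[296 195  53  53 906] ((321.7240905761719, 220.79124450683594), (42.563758850097656, 33.928741455078125), 43.45184326171875) ctr [0.4569 0.2814 0.0713] pad [0.4464 0.2702 0.077 ] 482 [227.17842324 328.49585062]
top ((0.5095295906066895, 0.28684020042419434), (0.21449176967144012, 0.21325141191482544), 86.61506652832031) 0.07131343991156275
bottle [0.43698997 0.39244441 0.06490611] [0.4566964  0.41414562 0.08075038] [0.41755856 0.37352132 0.05043681]
cup [0.59083911 0.19749894 0.07242139] [0.61097823 0.21574791 0.07798297] [0.5728791  0.17907335 0.05962826]
[[ 0.01746448 -0.99822693  0.05690338  0.43858092]
 [-0.99969625 -0.01842336 -0.01637032  0.29750904]
 [ 0.01738965 -0.0566002  -0.99824547  0.9154835 ]
 [ 0.          0.          0.          1.        ]]
```

View pics/crop0.png

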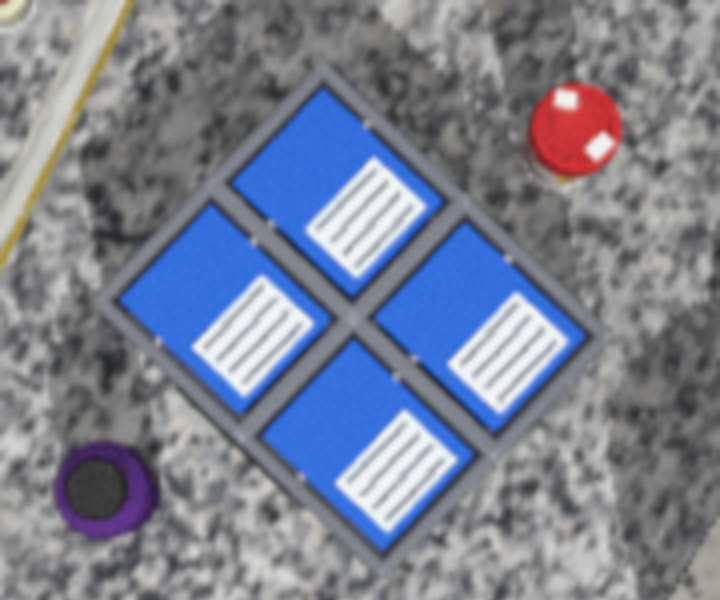

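```bash
python3 - <<'E'
from h import *
for n in ('top','scene'):
  c=np.load(n+'0.npy',allow_pickle=True).item(); P=cloud(c).reshape(-1,3); ok=c['z_map'].ravel()>0
  P=P[ok]
  r=np.hypot(P[:,0],P[:,1]); th=np.degrees(np.arctan2(P[:,1],P[:,0]))
  for lo in range(-90,70,10):
    m=(th>=lo)&(th<lo+10)&(P[:,2]>.1)&(r>.3)
    if m.sum()>5: print(n,lo,m.sum(),'rmin',np.sort(r[m])[:200:40].round(3),'z',P[m][np.argmin(r[m])].round(3))
E
```

```text
top -20 333 rmin [0.582 0.588 0.588 0.589 0.591] z [ 0.573 -0.101  0.296]
top -10 7104 rmin [0.573 0.575 0.576 0.577 0.577] z [ 0.566 -0.086  0.242]
top 0 15584 rmin [0.611 0.613 0.614 0.614 0.615] z [0.611 0.    0.416]
top 10 5115 rmin [0.7   0.702 0.703 0.703 0.704] z [0.689 0.122 0.176]
top 20 15 rmin [0.787] z [0.728 0.299 0.112]
top 40 4503 rmin [1.013 1.015 1.016 1.018 1.019] z [0.652 0.775 0.106]
top 50 421 rmin [0.81  0.819 1.005 1.008 1.009] z [0.458 0.669 0.199]
top 60 15 rmin [0.877] z [0.385 0.788 0.101]
scene -80 417 rmin [1.504 1.516 1.521 1.524 1.528] z [ 0.514 -1.414  0.307]
scene -70 3132 rmin [0.425 0.43  0.432 0.434 0.436] z [ 0.179 -0.386  0.326]
scene -60 1908 rmin [1.167 1.222 1.228 1.231 1.234] z [ 0.749 -0.895  0.106]
scene -50 3371 rmin [0.828 0.833 0.835 0.836 0.837] z [ 0.627 -0.541  0.108]
scene -40 3188 rmin [0.826 0.831 0.832 0.833 0.834] z [ 0.659 -0.498  0.136]
scene -30 335 rmin [0.836 0.842 0.844 0.848 0.863] z [ 0.727 -0.412  0.12 ]
scene -20 1064 rmin [0.576 0.585 0.586 0.587 0.588] z [ 0.568 -0.101  0.24 ]
scene -10 5758 rmin [0.569 0.574 0.575 0.575 0.576] z [ 0.562 -0.085  0.257]
scene 0 14485 rmin [0.615 0.62  0.621 0.622 0.622] z [0.615 0.001 0.177]
scene 10 17715 rmin [0.697 0.701 0.702 0.703 0.704] z [0.686 0.122 0.295]
scene 20 4078 rmin [0.786 0.791 0.796 0.875 0.878] z [0.732 0.286 0.391]
scene 30 3102 rmin [1.06  1.064 1.066 1.067 1.068] z [0.813 0.681 0.108]
scene 40 3230 rmin [1.012 1.017 1.018 1.019 1.02 ] z [0.658 0.769 0.101]
scene 50 716 rmin [0.811 0.815 0.817 0.819 0.82 ] z [0.457 0.67  0.198]
scene 60 1082 rmin [0.865 0.867 0.869 0.869 0.87 ] z [0.365 0.785 0.176]
```

Emit:
arm_command:
  motion:
    - [[0, 0, -0.272, 0.935, -0.88, 0, -1], [0, 0, -0.272, 0.935, -0.88, 0, -1], [0, 0, -0.272, 0.935, -0.88, 0, -1], [0, 0, -0.272, 0.935, -0.88, 0, -1], [0, 0, -0.272, 0.935, -0.88, 0, -1], [0, 0, -0.272, 0.935, -0.88, 0, -1], [0, 0, -0.272, 0.935, -0.88, 0, -1], [0, 0, -0.272, 0.935, -0.88, 0, -1]]
  grip_force: 20

```text
time: 0.9
tool_pos: [0.3605, -0.1278, 0.2267]
tool_rot: [-3.141, -0.0, 0.83]
contact_force: [0.0, 0.1, 0.7]
opening: 0.0326
```

Emit:
arm_command:
  motion:
    - [[0, 0, 0, 0.95, -0.374, 0, -1], [0, 0, 0, 0.95, -0.374, 0, -1], [0, 0, 0, 0.95, -0.374, 0, -1], [0, 0, 0, 0.95, -0.374, 0, -1], [0, 0, 0, 0.95, -0.374, 0, -1], [0, 0, 0, 0.95, -0.374, 0, -1], [0, 0, 0, 0.95, -0.374, 0, -1]]

```text
time: 1.6
tool_pos: [0.4708, 0.1599, 0.2261]
tool_rot: [-3.141, -0.001, 0.834]
contact_force: [0.7, 0.6, -0.7]
opening: 0.0003
```

```bash
cat >> h.py <<'E'
def delta(tgt):
    from scipy.spatial.transform import Rotation as R
    o=robot.observe(); Rm=R.from_euler('xyz',o['tool_rot']).as_matrix()
    print('t',o['time'],'pos',o['tool_pos'].round(4),'rot',o['tool_rot'].round(4),'F',o['contact_force'].round(2),'op',round(o['opening'],4))
    print('units',(Rm.T@(np.array(tgt)-o['tool_pos'])/.3).round(3))
PADS=dict(d=(.5519,.2845),c=(.5011,.3301),b=(.4964,.2242),a=(.4464,.2702))
def press(k,z,back=.003):
    p=np.array(PADS[k])-back*np.array([.675,.738]); return (*p,z)
E
python3 -c "
from h import *
delta(press('b',.09))"
```

```text
t 1.6 pos [0.4708 0.1599 0.2261] rot [-3.1407e+00 -1.0000e-03  8.3380e-01] F [ 0.68  0.58 -0.72] op 0.0003
units [ 0.206 -0.081  0.454]
```

Emit:
arm_command:
  motion:
    - [[0, 0, 0, 0.206, -0.081, 0.1, -1], [0, 0, 0, 0.206, -0.081, 0.2, -1], [0, 0, 0, 0.206, -0.081, 0.35, -1], [0, 0, 0, 0.206, -0.081, 0.45, -1], [0, 0, 0, 0.206, -0.081, 0.45, -1], [0, 0, 0, 0.206, -0.081, 0.45, -1]]

```text
time: 2.2
tool_pos: [0.4941, 0.217, 0.0921]
tool_rot: [-3.141, 0.001, 0.829]
contact_force: [-0.1, 0.2, 0.6]
opening: 0.0004
```

```bash
python3 -c "
from h import *
delta(press('b',.072))
for n in ('scene','wrist'):
  c=robot.read_camera(n); cv2.imwrite(f'pics/{n}1.png',c['image'][...,::-1])"
```

```text
t 2.2 pos [0.4941 0.217  0.0921] rot [-3.1414e+00  6.0000e-04  8.2860e-01] F [-0.06  0.24  0.63] op 0.0004
units [ 0.013 -0.011  0.067]
```

View pics/wrist1.png

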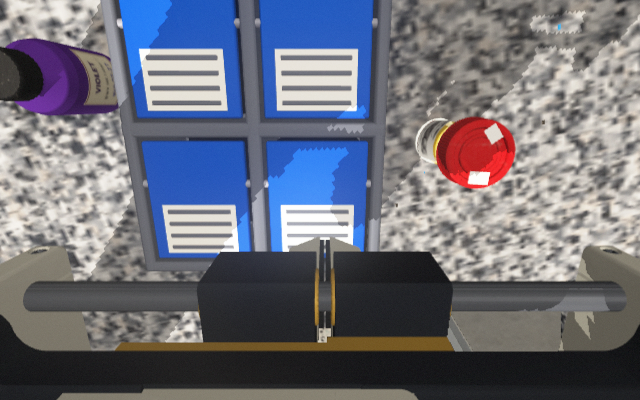

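View pics/scene1.png

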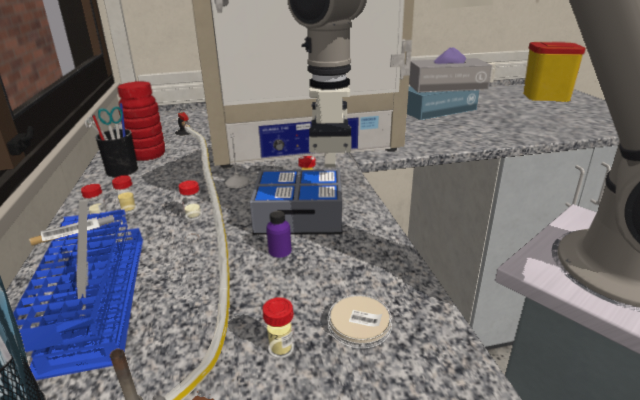

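Wrist view: the closed fingers sit over pad b (px ~320,240), square to the store. I'll approach and then feel downwards.

Emit:
arm_command:
  motion:
    - [[0, 0, 0, 0.01, -0.009, 0.03, -1], [0, 0, 0, 0.01, -0.009, 0.045, -1], [0, 0, 0, 0.01, -0.009, 0.05, -1], [0, 0, 0, 0.01, -0.009, 0.05, -1]]

```text
time: 2.7
tool_pos: [0.4938, 0.2214, 0.0766]
tool_rot: [-3.142, 0.0, 0.829]
contact_force: [1.0, -0.4, -0.6]
opening: 0.0004
```

```bash
python3 -c "
from h import *
delta(press('b',.072))"
```

```text
t 2.7 pos [0.4938 0.2214 0.0766] rot [-3.1415e+00  4.0000e-04  8.2920e-01] F [ 0.97 -0.39 -0.57] op 0.0004
units [0.003 0.    0.015]
```

Position good, no contact at 76.6 mm. Going down 1 mm per row.

Emit:
arm_command:
  motion:
    - [[0, 0, 0, 0, 0, 0.003, -1], [0, 0, 0, 0, 0, 0.006, -1], [0, 0, 0, 0, 0, 0.01, -1], [0, 0, 0, 0, 0, 0.01, -1]]

```text
time: 3.1
tool_pos: [0.4939, 0.2214, 0.0735]
tool_rot: [-3.142, 0.0, 0.829]
contact_force: [-0.1, 0.5, 1.1]
opening: 0.0006
```

Emit:
arm_command:
  motion:
    - [[0, 0, 0, 0, 0, 0.003, -1], [0, 0, 0, 0, 0, 0.005, -1], [0, 0, 0, 0, 0, 0.005, -1]]

```text
time: 3.4
tool_pos: [0.4939, 0.2214, 0.0721]
tool_rot: [3.142, 0.0, 0.829]
contact_force: [-0.7, -1.0, -0.8]
opening: 0.0007
```

Emit:
arm_command:
  motion:
    - [[0, 0, 0, 0, 0, 0.003, -1], [0, 0, 0, 0, 0, 0.005, -1], [0, 0, 0, 0, 0, 0.005, -1]]

```text
time: 3.7
tool_pos: [0.494, 0.2214, 0.0712]
tool_rot: [3.141, -0.0, 0.829]
contact_force: [-1.5, -0.6, 3.1]
opening: 0.0003
```

Emit:
arm_command:
  motion:
    - [[0, 0, 0, 0, 0, 0.003, -1], [0, 0, 0, 0, 0, 0.005, -1], [0, 0, 0, 0, 0, 0.005, -1]]

```text
time: 4.0
tool_pos: [0.4941, 0.2214, 0.0709]
tool_rot: [3.141, -0.001, 0.829]
contact_force: [-5.5, -1.6, 15.9]
opening: 0.0005
```

b resists with 16 N within about 1 mm of contact, so it looks like a stopped hatch. I'll lift, move to a and compare.

Emit:
arm_command:
  motion:
    - [[0, 0, 0, 0, 0, -0.03, -1], [0, 0, 0, 0, 0, -0.06, -1], [0, 0, 0, 0, 0, -0.06, -1]]

```text
time: 4.3
tool_pos: [0.4948, 0.2217, 0.0885]
tool_rot: [3.14, -0.002, 0.829]
contact_force: [0.7, 0.4, -0.7]
opening: 0.001
```

```bash
python3 -c "
from h import *
delta(press('a',.077))
c=robot.read_camera('top'); cv2.imwrite('pics/top2.png',c['image'][...,::-1])
c=robot.read_camera('wrist'); cv2.imwrite('pics/wrist2.png',c['image'][...,::-1])"
```

```text
t 4.3 pos [0.4948 0.2217 0.0885] rot [ 3.1402e+00 -2.2000e-03  8.2910e-01] F [ 0.74  0.37 -0.66] op 0.001
units [-0.    -0.228  0.038]
```

View pics/wrist2.png

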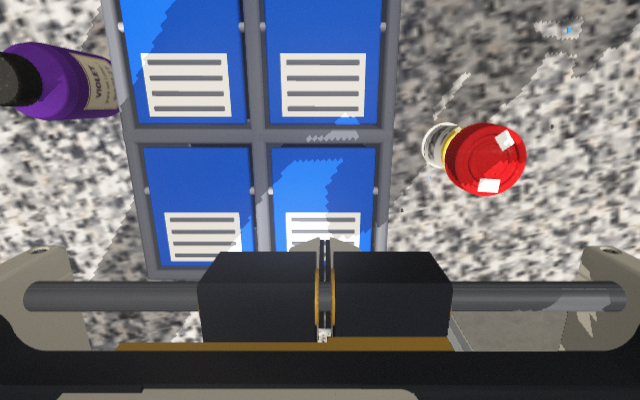

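The view is unchanged and b is still flush. Moving to a.

Emit:
arm_command:
  motion:
    - [[0, 0, 0, 0, -0.12, 0, -1], [0, 0, 0, 0, -0.228, 0, -1], [0, 0, 0, 0, -0.228, 0, -1], [0, 0, 0, 0, -0.228, 0.03, -1], [0, 0, 0, 0, -0.228, 0.045, -1], [0, 0, 0, 0, -0.228, 0.045, -1], [0, 0, 0, 0, -0.228, 0.045, -1]]

```text
time: 5.1
tool_pos: [0.4439, 0.267, 0.0732]
tool_rot: [-3.141, 0.001, 0.828]
contact_force: [0.4, -0.5, 0.6]
opening: 0.0004
```

Emit:
arm_command:
  motion:
    - [[0, 0, 0, 0, 0, 0.003, -1], [0, 0, 0, 0, 0, 0.006, -1], [0, 0, 0, 0, 0, 0.006, -1]]

```text
time: 5.4
tool_pos: [0.4436, 0.2675, 0.0719]
tool_rot: [3.141, -0.0, 0.829]
contact_force: [-0.1, 0.4, 0.3]
opening: 0.0002
```

Emit:
arm_command:
  motion:
    - [[0, 0, 0, 0, 0, 0.003, -1], [0, 0, 0, 0, 0, 0.006, -1], [0, 0, 0, 0, 0, 0.006, -1]]

```text
time: 5.7
tool_pos: [0.4436, 0.2676, 0.0702]
tool_rot: [3.141, -0.0, 0.829]
contact_force: [0.4, -1.0, 2.8]
opening: 0.0004
```

Emit:
arm_command:
  motion:
    - [[0, 0, 0, 0, 0, 0.003, -1], [0, 0, 0, 0, 0, 0.006, -1], [0, 0, 0, 0, 0, 0.006, -1]]

```text
time: 6.0
tool_pos: [0.4436, 0.2676, 0.0682]
tool_rot: [3.141, -0.0, 0.829]
contact_force: [1.0, -1.0, 2.4]
opening: 0.0008
```

Emit:
arm_command:
  motion:
    - [[0, 0, 0, 0, 0, 0.003, -1], [0, 0, 0, 0, 0, 0.003, -1]]

```text
time: 6.2
tool_pos: [0.4436, 0.2677, 0.0673]
tool_rot: [3.141, -0.0, 0.829]
contact_force: [0.3, -0.5, 2.6]
opening: 0.0002
```

a keeps yielding at about 2.6 N, 4.5 mm past contact, so it is the free hatch. Pushing it open.

Emit:
arm_command:
  motion:
    - [[0, 0, 0, 0, 0, 0.008, -1], [0, 0, 0, 0, 0, 0.016, -1], [0, 0, 0, 0, 0, 0.024, -1], [0, 0, 0, 0, 0, 0.032, -1], [0, 0, 0, 0, 0, 0.04, -1], [0, 0, 0, 0, 0, 0.04, -1]]

```text
time: 6.8
tool_pos: [0.4431, 0.2674, 0.0548]
tool_rot: [-3.141, 0.001, 0.829]
contact_force: [-0.5, -0.1, 1.0]
opening: 0.0003
```

Emit:
arm_command:
  motion:
    - [[0, 0, 0, 0, 0, 0.006, -1], [0, 0, 0, 0, 0, 0.012, -1], [0, 0, 0, 0, 0, 0.018, -1], [0, 0, 0, 0, 0, 0.018, -1]]

```text
time: 7.2
tool_pos: [0.4432, 0.2675, 0.0496]
tool_rot: [-3.141, 0.001, 0.829]
contact_force: [0.1, -0.8, 1.9]
opening: 0.0003
```

```bash
python3 -c "
from h import *
delta(press('a',.045))
c=robot.read_camera('wrist'); cv2.imwrite('pics/wrist3.png',c['image'][...,::-1])"
```

```text
t 7.2 pos [0.4432 0.2675 0.0496] rot [-3.1414e+00  8.0000e-04  8.2910e-01] F [ 0.06 -0.79  1.92] op 0.0003
units [0.004 0.002 0.015]
```

View pics/wrist3.png

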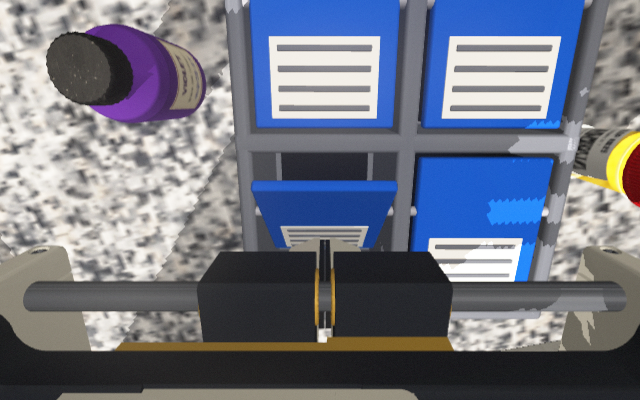

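Hatch a (px ~325,215) is well tilted, with the cell opening behind it. Continuing to the stop.

Emit:
arm_command:
  motion:
    - [[0, 0, 0, 0, 0, 0.006, -1], [0, 0, 0, 0, 0, 0.012, -1], [0, 0, 0, 0, 0, 0.012, -1]]

```text
time: 7.55
tool_pos: [0.4433, 0.2675, 0.0461]
tool_rot: [-3.141, 0.001, 0.829]
contact_force: [0.5, 0.1, 0.5]
opening: 0.0004
```

Emit:
arm_command:
  motion:
    - [[0, 0, 0, 0, 0, 0.005, -1], [0, 0, 0, 0, 0, 0.008, -1], [0, 0, 0, 0, 0, 0.008, -1]]

```text
time: 7.85
tool_pos: [0.4434, 0.2676, 0.0438]
tool_rot: [-3.142, 0.0, 0.829]
contact_force: [-0.6, -0.5, 1.6]
opening: 0.0004
```

Emit:
arm_command:
  motion:
    - [[0, 0, 0, 0, 0, 0.004, -1], [0, 0, 0, 0, 0, 0.007, -1], [0, 0, 0, 0, 0, 0.007, -1]]

```text
time: 8.15
tool_pos: [0.4435, 0.2675, 0.0423]
tool_rot: [3.141, 0.0, 0.829]
contact_force: [-1.6, -2.0, 7.8]
opening: 0.0005
```

Emit:
arm_command:
  motion:
    - [[0, 0, 0, 0, 0, 0.004, -1], [0, 0, 0, 0, 0, 0.007, -1], [0, 0, 0, 0, 0, 0.007, -1]]

```text
time: 8.45
tool_pos: [0.4435, 0.2674, 0.0411]
tool_rot: [3.141, -0.0, 0.829]
contact_force: [-4.4, -3.8, 15.6]
opening: 0.0006
```

The force is rising in a way that fits the stop. One more small push to confirm.

Emit:
arm_command:
  motion:
    - [[0, 0, 0, 0, 0, 0.004, -1], [0, 0, 0, 0, 0, 0.004, -1]]

```text
time: 8.65
tool_pos: [0.4434, 0.2672, 0.0403]
tool_rot: [3.141, 0.0, 0.829]
contact_force: [-6.6, -5.1, 20.2]
opening: 0.0002
```

```bash
python3 -c "
from h import *
delta(press('a',.045))"
```

```text
t 8.65 pos [0.4434 0.2672 0.0403] rot [3.1408e+00 1.0000e-04 8.2940e-01] F [-6.63 -5.11 20.16] op 0.0002
units [ 0.004  0.001 -0.016]
```

Firmly on the stop at 20 N. Retreating straight up, then back for a look.

Emit:
arm_command:
  motion:
    - [[0, 0, 0, 0, 0, -0.05, -1], [0, 0, 0, 0, 0, -0.15, -1], [0, 0, 0, 0, 0, -0.3, -1], [0, 0, 0, 0, 0, -0.45, -1], [0, 0, 0, -0.2, 0, -0.5, -1], [0, 0, 0, -0.3, 0, -0.5, -1], [0, 0, 0, -0.3, 0, -0.5, -1], [0, 0, 0, -0.3, 0, -0.5, -1]]

```text
time: 9.45
tool_pos: [0.3828, 0.2011, 0.189]
tool_rot: [3.141, -0.001, 0.828]
contact_force: [0.0, -0.5, 0.7]
opening: 0.0006
```

```bash
python3 - <<'E'
from h import *
delta(press('a',.2))
for n in ('top','wrist'):
  c=robot.read_camera(n); cv2.imwrite(f'pics/{n}4.png',c['image'][...,::-1]); np.save(n+'4.npy',c,allow_pickle=True)
  P=cloud(c)
  # points in store frame about hatch a pivot
  pv=np.array(PADS['a'])+.027*np.array([.675,.738])
  d=P[...,:2]-pv; sx=d@[.675,.738]; sy=d@[-.738,.675]
  m=(abs(sy)<.02)&(c['z_map']>0)
  for a in range(-48,30,6):
    q=m&(sx>=a/1e3)&(sx<(a+6)/1e3)
    if q.sum(): print(n,a+3,q.sum(),(1e3*np.percentile(P[q][:,2],[10,50,90])).round(1))
  for nm,x,y in (('bottle',.437,.392),('cup',.591,.1975)):
    q=(np.hypot(P[...,0]-x,P[...,1]-y)<.035)&(P[...,2]>.05)&(c['z_map']>0)
    if q.sum(): print(n,nm,P[q].mean(0).round(3))
E
```

```text
t 9.45 pos [0.3828 0.2011 0.189 ] rot [ 3.1409e+00 -1.3000e-03  8.2810e-01] F [ 0.03 -0.49  0.72] op 0.0006
units [ 0.303  0.    -0.036]
top -45 107 [ 4.1 10.4 59. ]
top -39 74 [ 9.6 11.3 13.7]
top -33 76 [ 9.7 11.6 13.3]
top -27 73 [12.5 34.6 40. ]
top -21 80 [40.3 44.7 47.7]
top -15 84 [49.2 52.6 56.4]
top -9 86 [57.7 60.3 63.4]
top -3 89 [65.1 68.  72.3]
top 3 88 [73.1 76.8 80.4]
top 9 89 [81.4 84.9 88.9]
top 15 54 [86.8 88.4 89.5]
top 21 69 [ 4.9 10.4 13.3]
top 27 123 [ 5.1 58.6 72.5]
top bottle [0.437 0.393 0.065]
top cup [0.591 0.198 0.073]
wrist -45 332 [ 5.9 11.5 70.6]
wrist -39 245 [11.4 12.5 13.3]
wrist -33 292 [11.5 12.4 13.5]
wrist -27 349 [11.8 35.1 39.9]
wrist -21 370 [41.2 44.3 47.8]
wrist -15 429 [49.2 53.1 56.2]
wrist -9 455 [58.4 61.1 63.9]
wrist -3 524 [65.4 69.  72.7]
wrist 3 575 [74.  77.6 80.8]
wrist 9 653 [82.3 85.8 89. ]
wrist 15 279 [88.1 89.4 90.4]
wrist 27 863 [44.9 65.4 72.8]
wrist cup [0.588 0.196 0.072]
```

View pics/wrist4.png

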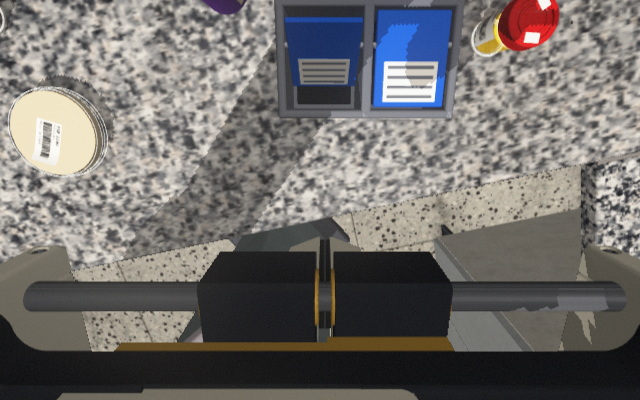

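View pics/top4.png

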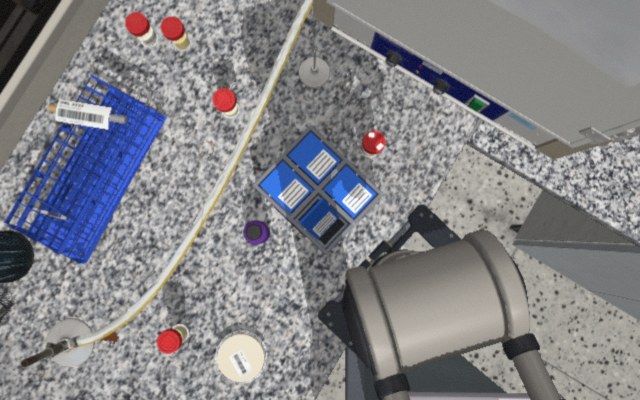

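The wrist view shows hatch a tilted open (px ~325,50) with the cell visible below it. The fitted slope is about 0.94 rad, and the bottle and cup haven't moved. Handing in.

```bash
python3 -c "
from cell import robot
print(robot.hand_in())"
```

```text
the job is handed in; nothing more can be done
None
```

The empty cell is the one under hatch a (the store's -x +y cell). I pushed that hatch open to its stop, left it standing open and handed the job in at about 9.5 s.

- **Finding it:** I pressed b first; it stopped at about 16 N within roughly 1 mm of contact, a little less than the 2 mm described. Hatch a kept yielding at about 2.6 N, so I did not need to press c or d.
- **Opening it:** I pushed a down until the force rose steadily to 20 N at the stop, then lifted straight up and moved the fingers clear.
- **Last checks:** The depth images give a tilt of about 0.935 rad (top camera) and 0.945 rad (wrist camera), against the 0.95 stop. The top camera puts the bottle and cup within 1 mm of where they started. The wrist camera read the cup about 3 mm off, close to the 2 mm calibration error, and could not see the bottle. The force reading after retreat was only noise, so nothing was touching.

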